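Return the bead tumblers to their own holders

TASK

The three lidded bead tumblers were put back in the wrong holders: rearrange them so that each stands upright and fully down in the holder of the same colour as its lid (walnut brown, brass, lapis blue). To make room, first stand one of them, let go, in the empty white ceramic dish. Keep the tumblers upright, lower them gently without dropping or forcing them into the tapered sockets, and leave the small blue vial and the steel file where they are.

Things in the scene. Friction and masses are not known exactly. Their poses are not given: they have to be found in the camera images.
- tumbler_walnut: loose lidded bead tumbler: white tapered body with a dark brown walnut lid and lid knob, 104 mm tall, about 150 g. Origin at the centre of the underside of its foot, z up along its axis. Foot 38 mm across, widening to 60 mm at 60 mm height; lid 62 mm across from 60 to 68 mm; on it a cylindrical knob 24 mm across from 68 to 104 mm, by which to lift it from above. Starts standing in a holder that is not its own.
- tumbler_brass: loose lidded bead tumbler: white tapered body with a yellow brass lid and lid knob, 104 mm tall, about 150 g. Origin at the centre of the underside of its foot, z up along its axis. Foot 38 mm across, widening to 60 mm at 60 mm height; lid 62 mm across from 60 to 68 mm; on it a cylindrical knob 24 mm across from 68 to 104 mm, by which to lift it from above. Starts standing in a holder that is not its own.
- tumbler_lapis: loose lidded bead tumbler: white tapered body with a deep lapis-blue lid and lid knob, 104 mm tall, about 150 g. Origin at the centre of the underside of its foot, z up along its axis. Foot 38 mm across, widening to 60 mm at 60 mm height; lid 62 mm across from 60 to 68 mm; on it a cylindrical knob 24 mm across from 68 to 104 mm, by which to lift it from above. Starts standing in a holder that is not its own.
- holder_walnut: fixed holder, all dark brown walnut: round flange 86 mm across and 6 mm thick carrying an open tapered socket whose rim is 42 mm above the desk (68 mm outside, about 60 mm inside); inside it narrows to about 46 mm at a flat floor 11 mm above the desk. Origin at the centre of its underside, on the desk. A tumbler lowered in stands on that floor (foot 11 mm above this origin) before the tapered walls can wedge; there is about 3 mm play all round.
- holder_brass: fixed holder, all yellow brass: round flange 86 mm across and 6 mm thick carrying an open tapered socket whose rim is 42 mm above the desk (68 mm outside, about 60 mm inside); inside it narrows to about 46 mm at a flat floor 11 mm above the desk. Origin at the centre of its underside, on the desk. A tumbler lowered in stands on that floor (foot 11 mm above this origin) before the tapered walls can wedge; there is about 3 mm play all round.
- holder_lapis: fixed holder, all deep lapis-blue: round flange 86 mm across and 6 mm thick carrying an open tapered socket whose rim is 42 mm above the desk (68 mm outside, about 60 mm inside); inside it narrows to about 46 mm at a flat floor 11 mm above the desk. Origin at the centre of its underside, on the desk. A tumbler lowered in stands on that floor (foot 11 mm above this origin) before the tapered walls can wedge; there is about 3 mm play all round.
- dish: fixed shallow white ceramic ring dish, 112 mm across and 20 mm high, empty at the start; flat inner floor 8 mm above the desk, about 92 mm across. Origin at the centre of its underside, on the desk. The free spot: holds one tumbler.
- vial: bystander: small loose lapis-blue glass vial with an aluminium cap, upright, 28 mm across, 68 mm tall. Origin at the centre of its underside.
- file: bystander: loose steel hand file with a brown wooden handle lying flat on the desk, 200 mm long, 20 mm wide, 13 mm high. Origin under its middle; its x axis points to the steel end.

How it is judged:
On the way:
1. one tumbler stands released and upright in the white dish (its centre within 26 mm of the dish's) (((horizontal distance between tumbler_walnut and dish below 0.026 m and z of tumbler_walnut in the frame of dish below 0.014 m and angle between tumbler_walnut's own z axis and vertical below 0.15 rad and contact force between tumbler_walnut and the fingers below 0.1 N) or (horizontal distance between tumbler_brass and dish below 0.026 m and z of tumbler_brass in the frame of dish below 0.014 m and angle between tumbler_brass's own z axis and vertical below 0.15 rad and contact force between tumbler_brass and the fingers below 0.1 N) or (horizontal distance between tumbler_lapis and dish below 0.026 m and z of tumbler_lapis in the frame of dish below 0.014 m and angle between tumbler_lapis's own z axis and vertical below 0.15 rad and contact force between tumbler_lapis and the fingers below 0.1 N))), for 0.2 s.
At the end, for the whole second after the job is handed in: Each tumbler stands at rest in the holder of its lid's colour: axis within 8 mm of the holder's, foot on the socket floor (6 to 15 mm above the holder's underside), tilted less than 0.1 rad, released (horizontal distance between tumbler_walnut and holder_walnut below 0.008 m and z of tumbler_walnut in the frame of holder_walnut between 0.006 and 0.015 m and angle between each of tumbler_walnut, tumbler_brass, tumbler_lapis's own z axis and vertical below 0.1 rad and linear speed of each of tumbler_walnut, tumbler_brass, tumbler_lapis below 0.02 m/s and angular speed of each of tumbler_walnut, tumbler_brass, tumbler_lapis below 0.2 rad/s and horizontal distance between tumbler_brass and holder_brass below 0.008 m and z of tumbler_brass in the frame of holder_brass between 0.006 and 0.015 m and horizontal distance between tumbler_lapis and holder_lapis below 0.008 m and z of tumbler_lapis in the frame of holder_lapis between 0.006 and 0.015 m); the robot touches nothing.
It fails at once if a tumbler is tipped more than about 30 degrees (angle between any of tumbler_walnut, tumbler_brass, tumbler_lapis's own z axis and vertical above 0.52 rad).
It fails at once if a tumbler is dropped (falls free of the fingers faster than 0.6 m/s, a drop of about 18 mm) ((linear speed of tumbler_walnut above 0.6 m/s and contact force between tumbler_walnut and the fingers below 0.05 N) or (linear speed of tumbler_brass above 0.6 m/s and contact force between tumbler_brass and the fingers below 0.05 N) or (linear speed of tumbler_lapis above 0.6 m/s and contact force between tumbler_lapis and the fingers below 0.05 N)).
It fails at once if a tumbler is forced into a holder or the dish (more than 40 N between them) (contact force between any of tumbler_walnut, tumbler_brass, tumbler_lapis and holder_walnut above 40 N or contact force between any of tumbler_walnut, tumbler_brass, tumbler_lapis and holder_brass above 40 N or contact force between any of tumbler_walnut, tumbler_brass, tumbler_lapis and holder_lapis above 40 N or contact force between any of tumbler_walnut, tumbler_brass, tumbler_lapis and dish above 40 N).
It fails at once if the blue vial is shifted more than 20 mm or knocked over (distance of vial from where it was at the start of the episode above 0.02 m or angle between vial's own z axis and vertical above 0.4 rad).
It fails at once if the steel file is shifted more than 25 mm (distance of file from where it was at the start of the episode above 0.025 m).
It also fails if it takes over 115 s, if anything falls off the work surface, if the arm or the gripper's body presses on something with over 40 N, if the wrist force passes 120 N, or if a joint passes its speed limit or range.

ROBOT

A 6-joint arm with a two-finger parallel gripper is mounted at the origin on the work surface. World frame = base frame: x ahead of the robot, y to its left, z up, the work surface at z = 0. Lengths are in m, angles in rad, forces in N, time in s.
With the tool pointing down it reaches from about 0.2 to 0.875 m from the base axis. Payload 3.4 kg.
Tool frame: the origin (TCP) lies midway between the tips of the shut fingers; the grasp point (between the pads) lies 19 mm behind it; z points along the fingers, y is the line along which they close (so a half turn about z gives the same grasp; the last joint's range is limited). The gripper opens to 94 mm and grips with 3 to 60 N. Pads are 16 mm wide; open, the fingers measure 119 mm over their backs; the gripper's body (75 mm by 177 mm) begins 78 mm behind the grasp point.
Start: joints at [1.037, 0.276, 1.505, -0, 1.361, -0.121], TCP at [0.231, 0.527, 0.205] pointing down, gripper open.
Joint ranges: [-2.89, 2.89], [-0.75, 2.08], [0.22, 2.7], [-1.18, 4.32], [0.11, 2.71], [-2.7, 2.7]. Speed limits (rad/s): [2.57, 2.57, 3.14, 3.14, 3.14, 3.14].

INTERFACE

Orientations are given as [roll, pitch, yaw] about the fixed x, y, z axes, in that order (R = Rz(yaw) Ry(pitch) Rx(roll)).
In Python, from cell import env gives the robot as it stands.
- The arm moves only by the tool apply_moves, never from a script. Its argument "moves" is one flat list of numbers, 7 for each row, row after row: the turn, a rotation vector about the tool's x, y, z in rad, then the shift along the tool's x, y, z in m, then the opening, from 0 (shut) to 1 (fully open). In form: [ax, ay, az, x, y, z, claw, ax, ay, az, x, y, z, claw, ...]. A call has exactly 5 rows; each row shifts and turns the commanded pose from where the row before left it, along the tool's axes as they then stand; what a row does not reach is not made up. A row lasts 1/12 s, in which the tool goes at most 41.7 mm and 7.16 degrees, less where a joint would pass 70% of its speed; a pose out of reach is approached as far as the arm can. A call with a gripper value outside its range is refused whole. The fingers move at their own pace and stop on an object; the grip force is fixed at half the most. Time passes only in rows, so rows that do not move let the fingers close, or fill a call up. It gives the time, the measured TCP pose, the force, the opening and the grip force at its end, in the units of the state.
- env.observe(): the state, without advancing time (a new reading comes with each control period).
- env.snapshot(name): name is "scene" or "top" or "wrist"; returns a dict with "color" (480x640x3 uint8, red, green, blue), "fx", "fy", "cx", "cy" (pixels), "position" and "orientation" of the camera in the world; the wrist camera has in their place "hand_eye" (4x4, takes a point from camera to tool coordinates, whose origin is the TCP and whose axes are the flange's). Camera axes: x right, y up, looking along -z (the intrinsics and any distortion apply to the point x, -y, -z); pixel columns grow to the right and rows downward; lengths in m; the calibration is good to about 2 mm. A picture is of the moment at which its call begins: read the wrist's pose just before it. There is no depth.
- env.close_job(): hands the job in; it is judged then, once.
The state is a dict: "clock": time; "joints": joint angles; "joint_vel": joint speeds; "tau": joint torques, N m; "tool_pos": TCP position; "tcp_rot": TCP orientation; "ft_force": force on the tool from outside, world axes, zero at the start; "ft_torque": the same for the moment, N m; "finger_gap": finger opening in m; "gripper_force": force on a finger pad.
Only numpy, scipy, OpenCV 4.12 (cv2) and the standard library are available. Lean on these libraries where they do the work, as an engineer would, in place of code of your own. Each camera call takes 0.05 s, during which the arm holds its last target. There are 200 camera calls.

## Working session

There is one attempt and no reset: what is moved stays moved. The work goes in short steps, Python scripts to look and compute and a tool call to move; the robot and the scene stay as the last step left them, time stands still between calls to the robot, and variables do not carry over. Pictures are saved under pics/ and viewed, at most 14 in all, crops included, and the job is handed in when it is done.

Besides the shell and the picture viewer there is one more tool, called as name(argument=value, ...) on one line, values as JSON. apply_moves: Moves the arm, as the interface text tells. Its arguments: {"type":"object","properties":{"moves":{"type":"array","items":{"type":"number"}}},"required":["moves"]}

```bash
mkdir -p pics; ls; python3 - <<'E'
from cell import env
import cv2,numpy as np
print({k:np.round(v,3).tolist() for k,v in env.observe().items()})
for n in ("top","scene"):
    s=env.snapshot(n); cv2.imwrite(f"pics/{n}0.png",s["color"][:,:,::-1])
    print(n,{k:np.round(v,4).tolist() for k,v in s.items() if k!="color"})
E
```

```text
pics
{'clock': 0.0, 'joints': [1.037, 0.277, 1.506, 0.0, 1.361, -0.121], 'joint_vel': [0.0, 0.0, -0.001, 0.001, -0.001, -0.001], 'tau': [-0.001, -40.459, -23.723, 0.07, 0.035, -0.0], 'tool_pos': [0.23, 0.526, 0.205], 'tcp_rot': [-3.14, -0.0, 2.729], 'ft_force': [0.325, -0.45, -0.482], 'ft_torque': [0.006, 0.025, 0.042], 'gripper_force': 0.0, 'finger_gap': 0.094}
top {'fx': 572.1785, 'fy': 572.1785, 'cx': 313.9129, 'cy': 240.1754, 'position': [0.3842, 0.0175, 1.0579], 'orientation': [0.1602, -0.0024, -1.5499]}
scene {'fx': 555.655, 'fy': 555.655, 'cx': 326.915, 'cy': 238.5348, 'position': [0.8465, 0.6656, 0.7994], 'orientation': [0.7457, -0.0171, 2.6904]}
```

View pics/top0.png

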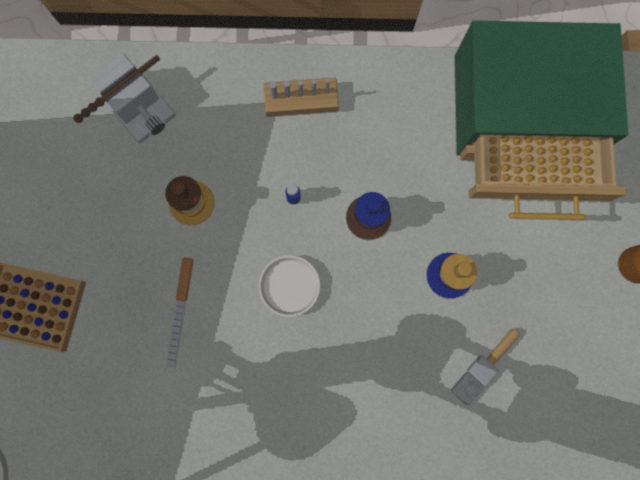

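View pics/scene0.png

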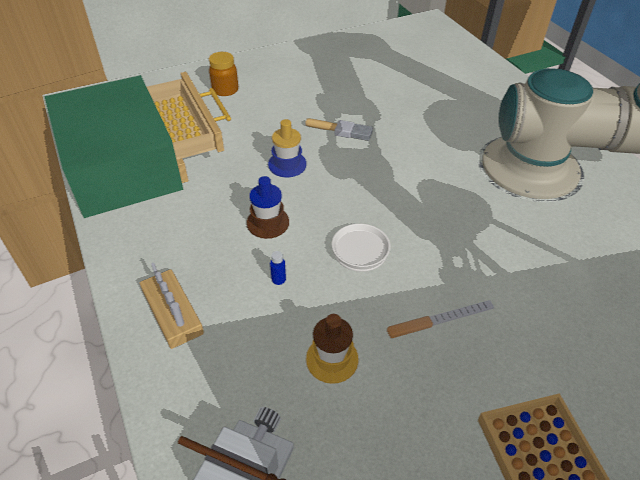

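The top view shows walnut tumbler at px (187,195) in the brass holder (191,203), lapis at (372,210) in the walnut holder (369,217), and brass at (459,271) in the lapis holder (451,275). It also shows the dish at (290,286), vial at (293,195) and file around (180,310). The scene view agrees with this.

```bash
cat > h.py <<'E'
import numpy as np, cv2
from scipy.optimize import least_squares
from scipy.spatial.transform import Rotation as R
from cell import env
def pose(s,o=None):
    if "hand_eye" in s:
        T=np.eye(4);T[:3,:3]=R.from_euler('xyz',o["tcp_rot"]).as_matrix();T[:3,3]=o["tool_pos"]
        T=T@s["hand_eye"];return T[:3,:3],T[:3,3]
    return R.from_euler('xyz',s["orientation"]).as_matrix(),np.array(s["position"])
def cast(s,P,px,z):
    M,p=P;px=np.asarray(px,float).reshape(-1,2)
    d=np.c_[(px[:,0]-s["cx"])/s["fx"],-(px[:,1]-s["cy"])/s["fy"],-np.ones(len(px))]@M.T
    return (p+d*((z-p[2])/d[:,2])[:,None])[:,:2]
def proj(s,P,X):
    M,p=P;c=(np.atleast_2d(X)-p)@M
    return np.c_[s["cx"]+s["fx"]*c[:,0]/-c[:,2],s["cy"]-s["fy"]*c[:,1]/-c[:,2]]
RNG={"blue":((110,130,30),(130,255,255)),"brass":((17,120,60),(30,255,255)),"walnut":((3,80,20),(16,255,125)),"white":((0,0,150),(180,40,255))}
def mask(img,c): return cv2.inRange(cv2.cvtColor(img,cv2.COLOR_RGB2HSV),*map(np.array,RNG[c]))
def blob(img,c,ctr,r,k=3):
    roi=np.zeros(img.shape[:2],np.uint8);cv2.circle(roi,tuple(map(int,ctr)),int(r),255,-1)
    m=cv2.morphologyEx(mask(img,c)&roi,cv2.MORPH_OPEN,np.ones((k,k)))
    cs,_=cv2.findContours(m,cv2.RETR_EXTERNAL,cv2.CHAIN_APPROX_NONE)
    return np.vstack([x[:,0] for x in cs if len(x)>15])
def circ(xy,r,c0=None):
    h=cv2.convexHull(xy.astype(np.float32))[:,0]
    c0=h.mean(0) if c0 is None else c0
    f=lambda c:np.linalg.norm(h-c,axis=1)-r
    q=least_squares(f,c0,loss='cauchy',f_scale=.001)
    return q.x,np.median(abs(f(q.x)))
E
python3 - <<'E'
from h import *
s=env.snapshot("top");P=pose(s);im=s["color"].copy()
px=(lambda *a:a)
for n,c,p,r,z,rad in [("Hbrass","brass",(191,203),32,.006,.043),("Hwalnut","walnut",(369,217),32,.006,.043),("Hlapis","blue",(451,275),33,.006,.043),
 ("Twalnut","walnut",(185,195),26,.079,.031),("Tlapis","blue",(372,210),26,.079,.031),("Tbrass","brass",(459,271),26,.079,.031),("dish","white",(290,286),38,.020,.056),("vial","blue",(293,196),15,.03,.014)]:
    try:
        b=blob(s["color"],c,p,r);x,e=circ(cast(s,P,b,z),rad);print(n,x.round(4),e.round(4))
        t=np.linspace(0,6.28,90);q=proj(s,P,np.c_[x[0]+rad*np.cos(t),x[1]+rad*np.sin(t),0*t+z])
        for u in q.astype(int): im[u[1],u[0]]=(255,0,0)
    except Exception as ex: print(n,ex)
w=env.snapshot("wrist");print(np.round(w["hand_eye"],4),w["fx"],w["cx"],w["cy"])
cv2.imwrite("pics/ov.png",cv2.resize(im[150:340,150:500,::-1],None,fx=2.2,fy=2.2))
E
```

```text
Hbrass [0.6239 0.2518] 0.0008
Hwalnut [ 0.5843 -0.067 ] 0.0142
Hlapis [ 0.4954 -0.2356] 0.0012
Twalnut [0.6214 0.2483] 0.0012
Tlapis [ 0.5981 -0.0825] 0.0007
Tbrass [ 0.4929 -0.2308] 0.0009
dish [0.4723 0.0441] 0.0076
vial [0.6216 0.0758] 0.0026
[[-9.000e-04  9.573e-01  2.891e-01  8.430e-02]
 [ 1.000e+00  9.000e-04 -0.000e+00 -3.000e-04]
 [-3.000e-04  2.891e-01 -9.573e-01 -1.789e-01]
 [ 0.000e+00  0.000e+00  0.000e+00  1.000e+00]] 344.14599629552396 315.79877645082144 242.76236710817773
```

View pics/ov.png

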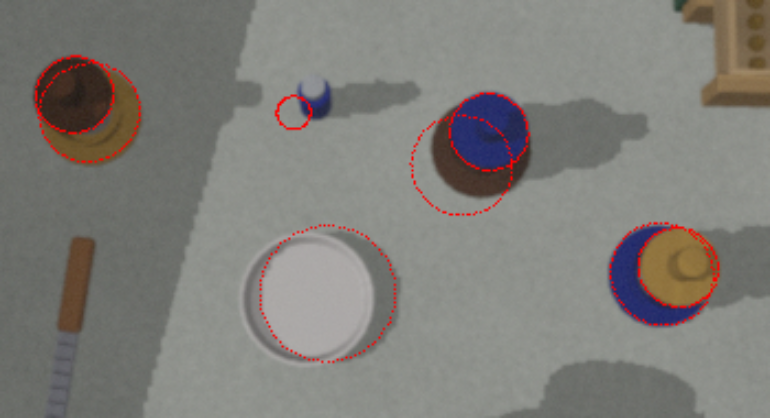

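apply_moves(moves=[0,0,-0.1032,-0.037,-0.008,0,1,0,0,-0.1032,-0.036,-0.0115,0,1,0,0,-0.1032,-0.035,-0.015,0,1,0,0,-0.1032,-0.033,-0.019,0,1,0,0,0,-0.031,-0.022,0,1])

```text
clock: 0.62
tool_pos: [0.3862, 0.4153, 0.2054]
tcp_rot: [-3.141, -0.0, -3.138]
ft_force: [-0.0, 1.3, -0.9]
finger_gap: 0.094
gripper_force: 0.0
```

apply_moves(moves=[0,0,0,-0.031,-0.022,0,1,0,0,0,-0.031,-0.022,0,1,0,0,0,-0.031,-0.022,0,1,0,0,0,-0.031,-0.022,0,1,0,0,0,-0.031,-0.022,0,1])

```text
clock: 1.03
tool_pos: [0.5414, 0.3051, 0.2053]
tcp_rot: [3.141, -0.0, 3.141]
ft_force: [-0.8, 1.1, 0.8]
finger_gap: 0.0938
gripper_force: 0.0
```

apply_moves(moves=[0,0,0,-0.0267,-0.019,0,1,0,0,0,-0.0267,-0.019,0,1,0,0,0,-0.0267,-0.019,0,1,0,0,0,0,0,0,1,0,0,0,0,0,0,1])

```text
clock: 1.45
tool_pos: [0.6213, 0.2481, 0.2044]
tcp_rot: [-3.141, -0.001, 3.139]
ft_force: [0.7, 0.4, -0.5]
finger_gap: 0.0938
gripper_force: 0.0
```

```bash
python3 - <<'E'
from h import *
o=env.observe();w=env.snapshot("wrist");print(o["tool_pos"],o["tcp_rot"])
np.save("w1.npy",w["color"]);cv2.imwrite("pics/w1.png",w["color"][:,:,::-1])
P=pose(w,o);print(proj(w,P,[[.6239,.2518,.006],[.6214,.2483,.079],[.6214,.2483,.115],[.4723,.06,.02]]).round(0))
E
```

```text
[0.62125932 0.24813264 0.204425  ] [-3.14147154e+00 -1.46789935e-03  3.13873351e+00]
[[320. 220.]
 [316. 235.]
 [317. 247.]
 [119.  70.]]
```

View pics/w1.png

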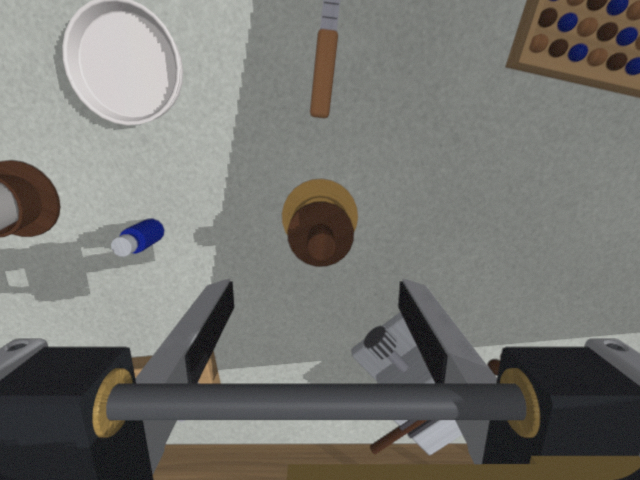

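The wrist view shows the walnut knob at px (321,242), its lid at (320,233) and the brass flange at (319.5,217). The dish is at (122,62).

```bash
cat >> h.py <<'E'
def look(items):
    o=env.observe();s=env.snapshot("wrist");P=pose(s,o)
    t=o["tool_pos"];print("tcp",np.round(t,4),np.round(o["tcp_rot"],3))
    for n,c,g,z,rad in items:
        p=proj(s,P,[[*g,z]])[0];q=proj(s,P,[[g[0],g[1]+rad,z]])[0]
        try:
            b=blob(s["color"],c,p,np.linalg.norm(q-p)*1.25);x,e=circ(cast(s,P,b,z),rad,np.array(g));print(n,x.round(4),"err",e.round(4))
        except Exception as ex: print(n,ex)
    return s,P
E
python3 - <<'E'
from h import *
s,P=look([("Tw lid","walnut",(.6214,.2515),.079,.031),("Hb","brass",(.6239,.2518),.006,.043)])
# dish: outer edge ellipse by hand extents
im=s["color"];g=cv2.cvtColor(im,cv2.COLOR_RGB2HSV)
print(g[62,122],g[62,68],g[20,40],g[120,200], g[233,320],g[187,320])
m=((g[...,2]>175)&(g[...,1]<25)).astype(np.uint8);m[:, :50]=0;m[140:]=0;m[:,200:]=0
m=cv2.morphologyEx(m,cv2.MORPH_OPEN,np.ones((5,5)))
ys,xs=np.nonzero(m);print(xs.min(),xs.max(),ys.min(),ys.max())
e=np.array([[63,62],[182,62],[110,0],[122,125],[75,100],[172,100]])
print("dish guess",cast(s,P,[[122,62]],.02),cast(s,P,e,.02).round(3).tolist())
E
```

```text
tcp [0.6201 0.2492 0.2048] [ 3.141e+00 -2.000e-03  3.140e+00]
Tw lid [0.62   0.2519] err 0.0006
Hb [0.6223 0.2517] err 0.0007
[  4   8 212] [174   6 208] [ 53   6 173] [ 50   9 174] [  6 109  56] [ 19 134 126]
62 199 0 139
dish guess [[0.46477922 0.06435531]] [[0.465, 0.008], [0.465, 0.122], [0.414, 0.062], [0.522, 0.055], [0.498, 0.013], [0.499, 0.108]]
```

apply_moves(moves=[0,0,0,0,0.003,0.03,1,0,0,0,0,0,0.03,1,0,0,0,0,0,0.03,1,0,0,0,0,0,0.027,1,0,0,0,0,0,0,1])

```text
clock: 1.97
tool_pos: [0.6146, 0.2526, 0.083]
tcp_rot: [-3.139, -0.011, -3.14]
ft_force: [-1.5, -0.1, -0.0]
finger_gap: 0.0941
gripper_force: 0.0
```

apply_moves(moves=[0,0,0,0,0,0,0.1,0,0,0,0,0,0,0.1,0,0,0,0,0,0,0.1,0,0,0,0,0,0,0.1,0,0,0,0,0,0,0.1])

```text
clock: 2.38
tool_pos: [0.6212, 0.2529, 0.0903]
tcp_rot: [3.141, 0.003, -3.142]
ft_force: [-0.7, -0.0, -0.6]
finger_gap: 0.064
gripper_force: 0.0
```

apply_moves(moves=[0,0,0,0,0,0,0.1,0,0,0,0,0,0,0.1,0,0,0,0,0,0,0.1,0,0,0,0,0,0,0.1,0,0,0,0,0,0,0.1])

```text
clock: 2.8
tool_pos: [0.6203, 0.2524, 0.0884]
tcp_rot: [3.142, -0.0, 3.142]
ft_force: [-0.8, -0.1, 1.2]
finger_gap: 0.031
gripper_force: 0.0
```

apply_moves(moves=[0,0,0,0,0,0,0.1,0,0,0,0,0,0,0.1,0,0,0,0,0,0,0.1,0,0,0,0,0,0,0.1,0,0,0,0,0,0,0.1])

```text
clock: 3.22
tool_pos: [0.6203, 0.2524, 0.0884]
tcp_rot: [-3.142, -0.0, -3.142]
ft_force: [0.2, 0.0, -0.6]
finger_gap: 0.0231
gripper_force: 30.0
```

apply_moves(moves=[0,0,0,0,0,-0.01,0.1,0,0,0,0,0,-0.02,0.1,0,0,0,0,0,-0.03,0.1,0,0,0,0,0,-0.03,0.1,0,0,0,0,0,-0.02,0.1])

```text
clock: 3.63
tool_pos: [0.6212, 0.2528, 0.2022]
tcp_rot: [3.14, 0.004, -3.142]
ft_force: [0.0, 0.7, -1.6]
finger_gap: 0.0237
gripper_force: 30.0
```

apply_moves(moves=[0,0,0,0.025,-0.03,0,0.1,0,0,0,0.025,-0.03,0,0.1,0,0,0,0.025,-0.03,0,0.1,0,0,0,0.025,-0.03,0,0.1,0,0,0,0.025,-0.03,0,0.1])

```text
clock: 4.05
tool_pos: [0.4938, 0.1015, 0.199]
tcp_rot: [-3.142, 0.001, -3.141]
ft_force: [0.4, -0.7, -1.0]
finger_gap: 0.0232
gripper_force: 30.0
```

apply_moves(moves=[0,0,0,0.015,-0.019,0,0.1,0,0,0,0.015,-0.019,0,0.1,0,0,0,0,0,0,0.1,0,0,0,0,0,0,0.1,0,0,0,0,0,0,0.1])

```text
clock: 4.47
tool_pos: [0.4661, 0.0648, 0.1992]
tcp_rot: [3.141, 0.002, 3.141]
ft_force: [0.7, 0.1, -0.4]
finger_gap: 0.0236
gripper_force: 30.0
```

```bash
python3 - <<'E'
from h import *
def edgefit(s,P,im,p,r0,r1,z,rad,g):
    e=cv2.Canny(cv2.GaussianBlur(cv2.cvtColor(im,cv2.COLOR_RGB2GRAY),(3,3),0),25,60)
    ys,xs=np.nonzero(e);d=np.hypot(xs-p[0],ys-p[1]);k=(d>r0)&(d<r1)
    X=cast(s,P,np.c_[xs,ys][k],z)
    f=lambda c:np.linalg.norm(X-c,axis=1)-rad
    best=min((least_squares(f,np.array(g)+[a,b],loss='cauchy',f_scale=.0007) for a in(-.006,0,.006) for b in(-.006,0,.006)),key=lambda q:q.cost)
    return best.x.round(4),(abs(f(best.x))<.0015).sum(),len(X)
t=cv2.imread("pics/top0.png")[:,:,::-1].copy();s=env.snapshot("top");P=pose(s)
print("top",cast(s,P,[[290,285.5]],.02),edgefit(s,P,t,(290,286),24,38,.02,.056,(.467,.063)))
o=env.observe();w=env.snapshot("wrist");P=pose(w,o);print(o["tool_pos"],proj(w,P,[[.467,.063,.02]]))
cv2.imwrite("pics/w2.png",w["color"][:,:,::-1])
E
```

```text
top [[0.46767917 0.06016684]] (array([0.4677, 0.0624]), np.int64(142), 460)
[0.46622783 0.06502776 0.1989578 ] [[314.23397416 221.99821294]]
```

View pics/w2.png

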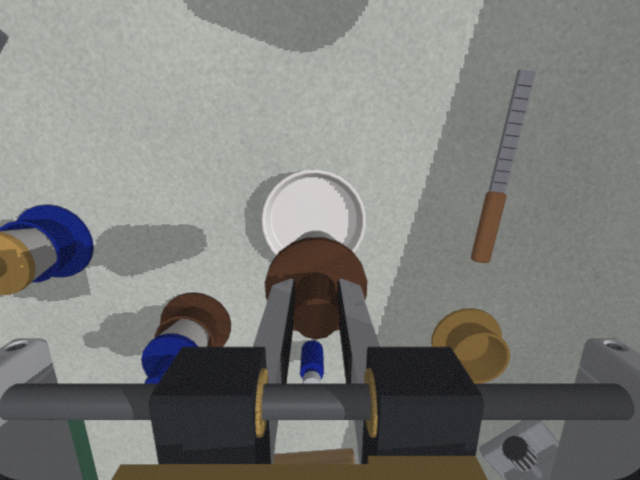

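The held tumbler is level, the dish is centred at px (314,221), and the vial and file are untouched. Next I lower it.

apply_moves(moves=[0,0,0,-0.001,-0.002,0.025,0.1,0,0,0,0,0,0.025,0.1,0,0,0,0,0,0.025,0.1,0,0,0,0,0,0.015,0.1,0,0,0,0,0,0.01,0.1])

```text
clock: 4.98
tool_pos: [0.4657, 0.0633, 0.0963]
tcp_rot: [3.141, -0.003, -3.14]
ft_force: [-0.2, 0.6, -1.6]
finger_gap: 0.0235
gripper_force: 30.0
```

apply_moves(moves=[0,0,0,0,0,0,0.1,0,0,0,0,0,0.003,0.1,0,0,0,0,0,0.003,0.1,0,0,0,0,0,0.002,0.1,0,0,0,0,0,0,0.1])

```text
clock: 5.4
tool_pos: [0.4666, 0.0626, 0.0907]
tcp_rot: [3.141, 0.001, -3.141]
ft_force: [-1.2, -1.1, -2.2]
finger_gap: 0.0235
gripper_force: 30.0
```

apply_moves(moves=[0,0,0,0,0,0.002,0.1,0,0,0,0,0,0.001,0.1,0,0,0,0,0,0.001,0.1,0,0,0,0,0,0,0.1,0,0,0,0,0,0,0.1])

```text
clock: 5.82
tool_pos: [0.4663, 0.0625, 0.0865]
tcp_rot: [3.142, 0.0, 3.142]
ft_force: [-0.5, 0.9, -0.5]
finger_gap: 0.0232
gripper_force: 30.0
```

apply_moves(moves=[0,0,0,0,0,0.001,0.1,0,0,0,0,0,0,0.1,0,0,0,0,0,0,0.6,0,0,0,0,0,0,0.6,0,0,0,0,0,0,0.6])

```text
clock: 6.23
tool_pos: [0.4666, 0.0625, 0.0856]
tcp_rot: [3.142, 0.001, 3.142]
ft_force: [-0.4, 0.2, 1.1]
finger_gap: 0.0396
gripper_force: 0.0
```

apply_moves(moves=[0,0,0,0,0,0,0.6,0,0,0,0,0,0,0.6,0,0,0,0,0,0,0.6,0,0,0,0,0,0,0.6,0,0,0,0,0,0,0.6])

```text
clock: 6.65
tool_pos: [0.4663, 0.0625, 0.0855]
tcp_rot: [3.142, 0.0, 3.142]
ft_force: [0.2, -0.2, 0.0]
finger_gap: 0.0566
gripper_force: 0.0
```

apply_moves(moves=[0,0,0,0,0,-0.03,0.6,0,0,0,0,0,-0.035,0.6,0,0,0,0,0,-0.03,0.6,0,0,0,0,0,-0.02,0.6,0,0,0,-0.0035,-0.035,0,0.8])

```text
clock: 7.07
tool_pos: [0.4724, 0.0314, 0.2052]
tcp_rot: [3.138, 0.009, -3.136]
ft_force: [1.4, -1.2, 0.3]
finger_gap: 0.0606
gripper_force: 0.0
```

apply_moves(moves=[0,0,0,-0.0035,-0.037,0,0.8,0,0,0,-0.0035,-0.037,0,0.8,0,0,0,-0.0035,-0.037,0,0.8,0,0,0,-0.0035,-0.037,0,0.8,0,0,0,-0.0035,-0.037,0,0.8])

```text
clock: 7.48
tool_pos: [0.4871, -0.1592, 0.2006]
tcp_rot: [3.142, 0.0, -3.142]
ft_force: [1.4, 1.0, 0.6]
finger_gap: 0.0748
gripper_force: 0.0
```

apply_moves(moves=[0,0,0,-0.0035,-0.037,0,0.8,0,0,0,-0.0035,-0.037,0,0.8,0,0,0,0,0,0,0.8,0,0,0,0,0,0,0.8,0,0,0,0,0,0,0.8])

```text
clock: 7.9
tool_pos: [0.4939, -0.231, 0.2001]
tcp_rot: [3.14, -0.001, 3.141]
ft_force: [-0.4, -0.1, -0.4]
finger_gap: 0.0751
gripper_force: 0.0
```

```bash
python3 - <<'E'
from h import *
s,P=look([("Tb lid","brass",(.494,-.232),.079,.031),("Hl","blue",(.4954,-.2356),.006,.043),("Hw","walnut",(.593,-.075),.006,.043),("Tl","blue",(.5975,-.08),.079,.031)])
im=s["color"].copy()
for p in proj(s,P,[[.494,-.232,.115],[.4677,.0624,.02]]).astype(int): cv2.circle(im,tuple(map(int,p)),3,(255,0,0),-1)
cv2.imwrite("pics/w3.png",im[:,:,::-1])
E
```

```text
tcp [ 0.4939 -0.231   0.2001] [ 3.140e+00 -1.000e-03  3.141e+00]
Tb lid [ 0.4922 -0.2318] err 0.0008
Hl [ 0.4947 -0.2324] err 0.0005
Hw [ 0.6005 -0.0837] err 0.0005
Tl [ 0.598  -0.0844] err 0.0005
```

View pics/w3.png

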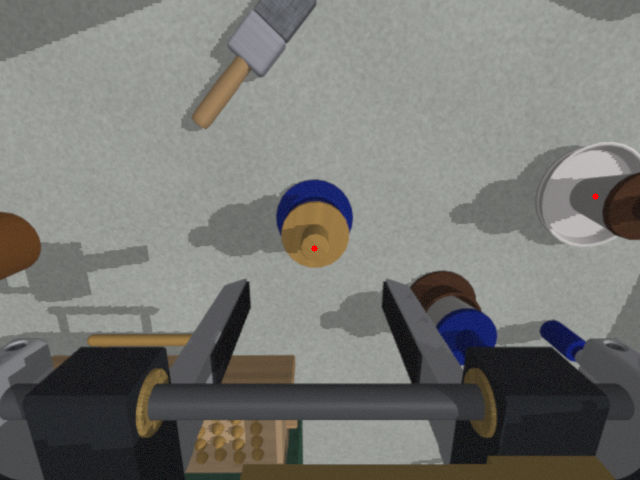

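The wrist view shows the brass knob at px (315,245), concentric with the lapis holder. The walnut tumbler stands upright in the dish (x≈620, y≈205).

apply_moves(moves=[0,0,0,0.0014,-0.001,0.03,0.6,0,0,0,0,0,0.03,0.6,0,0,0,0,0,0.025,0.6,0,0,0,0,0,0.017,0.6,0,0,0,0,0,0.0095,0.6])

```text
clock: 8.37
tool_pos: [0.4915, -0.2299, 0.087]
tcp_rot: [3.139, -0.003, -3.139]
ft_force: [-0.2, -0.3, -0.3]
finger_gap: 0.0562
gripper_force: 0.0
```

apply_moves(moves=[0,0,0,0,0,0,0.1,0,0,0,0,0,0,0.1,0,0,0,0,0,0,0.1,0,0,0,0,0,0,0.1,0,0,0,0,0,0,0.1])

```text
clock: 8.78
tool_pos: [0.4937, -0.2329, 0.0902]
tcp_rot: [-3.14, 0.002, -3.141]
ft_force: [0.1, -0.9, 0.0]
finger_gap: 0.0267
gripper_force: 0.0
```

apply_moves(moves=[0,0,0,0,0,0,0.1,0,0,0,0,0,0,0.1,0,0,0,0,0,0,0.1,0,0,0,0,0,0,0.1,0,0,0,0,0,0,0.1])

```text
clock: 9.2
tool_pos: [0.4936, -0.2327, 0.09]
tcp_rot: [-3.141, 0.002, 3.141]
ft_force: [-0.4, 1.8, 5.1]
finger_gap: 0.0233
gripper_force: 30.0
```

apply_moves(moves=[0,0,0,0,0,-0.01,0.1,0,0,0,0,0,-0.025,0.1,0,0,0,0,0,-0.035,0.1,0,0,0,0,0,-0.035,0.1,0,0,0,0,0,-0.025,0.1])

```text
clock: 9.62
tool_pos: [0.4931, -0.233, 0.2218]
tcp_rot: [-3.14, 0.002, 3.141]
ft_force: [1.0, 0.4, -1.3]
finger_gap: 0.0235
gripper_force: 30.0
```

apply_moves(moves=[0,0,0,-0.005,0.02,0,0.1,0,0,0,-0.0095,0.036,0,0.1,0,0,0,-0.0095,0.036,0,0.1,0,0,0,-0.0095,0.036,0,0.1,0,0,0,-0.0095,0.036,0,0.1])

```text
clock: 10.03
tool_pos: [0.5355, -0.0672, 0.219]
tcp_rot: [-3.142, -0.001, 3.141]
ft_force: [-0.2, -0.2, -3.4]
finger_gap: 0.0232
gripper_force: 30.0
```

apply_moves(moves=[0,0,0,-0.0095,0.036,0,0.1,0,0,0,-0.0095,0.036,0,0.1,0,0,0,-0.0095,0.036,0,0.1,0,0,0,-0.0095,0.036,0,0.1,0,0,0,-0.0095,0.036,0,0.1])

```text
clock: 10.45
tool_pos: [0.5831, 0.1131, 0.2189]
tcp_rot: [-3.141, -0.001, -3.142]
ft_force: [1.2, -1.4, -2.3]
finger_gap: 0.0229
gripper_force: 30.0
```

apply_moves(moves=[0,0,0,-0.0095,0.036,0,0.1,0,0,0,-0.0095,0.036,0,0.1,0,0,0,-0.0095,0.036,0,0.1,0,0,0,-0.007,0.024,0,0.1,0,0,0,0,0,0,0.1])

```text
clock: 10.87
tool_pos: [0.6194, 0.2488, 0.2178]
tcp_rot: [3.139, -0.0, -3.137]
ft_force: [-0.3, -1.1, -1.8]
finger_gap: 0.0234
gripper_force: 30.0
```

apply_moves(moves=[0,0,0,0,0,0,0.1,0,0,0,0,0,0,0.1,0,0,0,0,0,0,0.1,0,0,0,0,0,0,0.1,0,0,0,0,0,0,0.1])

```text
clock: 11.28
tool_pos: [0.6188, 0.2422, 0.2193]
tcp_rot: [-3.142, 0.0, 3.14]
ft_force: [-0.4, 0.6, -1.8]
finger_gap: 0.0236
gripper_force: 30.0
```

```bash
python3 - <<'E'
from h import *
o=env.observe()
s,P=look([("held lid","brass",o["tool_pos"][:2],o["tool_pos"][2]-.011,.031),("Hb","brass",(.6223,.2517),.006,.043)])
cv2.imwrite("pics/w4.png",s["color"][:,:,::-1])
E
```

```text
tcp [0.6188 0.2422 0.2193] [-3.142  0.     3.14 ]
held lid [0.6176 0.2424] err 0.0016
Hb [0.6228 0.251 ] err 0.0013
```

View pics/w4.png

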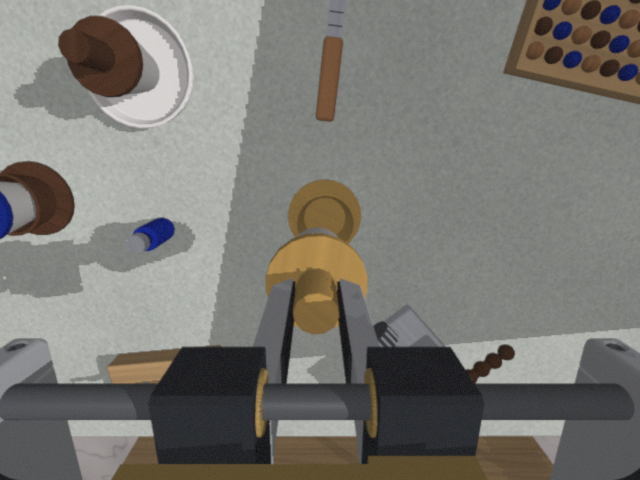

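The brass tumbler is held upright, with the brass socket at px (325,215) about 10 mm to the right. I'll correct for that and lower.

apply_moves(moves=[0,0,0,-0.0026,0.01,0.02,0.1,0,0,0,0,0,0.03,0.1,0,0,0,0,0,0.025,0.1,0,0,0,0,0,0.015,0.1,0,0,0,0,0,0.005,0.1])

```text
clock: 11.75
tool_pos: [0.6195, 0.2523, 0.1208]
tcp_rot: [-3.14, -0.006, 3.141]
ft_force: [0.2, -0.9, -1.8]
finger_gap: 0.0232
gripper_force: 30.0
```

apply_moves(moves=[0,0,0,0,0,0,0.1,0,0,0,0,0,0,0.1,0,0,0,0,0,0,0.1,0,0,0,0,0,0,0.1,0,0,0,0,0,0,0.1])

```text
clock: 12.17
tool_pos: [0.6223, 0.2537, 0.1255]
tcp_rot: [3.141, 0.002, 3.142]
ft_force: [0.1, -1.3, -2.7]
finger_gap: 0.0237
gripper_force: 30.0
```

apply_moves(moves=[0,0,0,0.001,-0.001,0.008,0.1,0,0,0,0,0,0.008,0.1,0,0,0,0,0,0.007,0.1,0,0,0,0,0,0.006,0.1,0,0,0,0,0,0,0.1])

```text
clock: 12.58
tool_pos: [0.6191, 0.2521, 0.0926]
tcp_rot: [-3.141, -0.004, -3.141]
ft_force: [-0.3, 0.5, -1.9]
finger_gap: 0.0236
gripper_force: 30.0
```

apply_moves(moves=[0,0,0,0,0,0.002,0.1,0,0,0,0,0,0.002,0.1,0,0,0,0,0,0,0.1,0,0,0,0,0,0,0.1,0,0,0,0,0,0,0.1])

```text
clock: 13.0
tool_pos: [0.6208, 0.2526, 0.0913]
tcp_rot: [3.141, 0.001, -3.142]
ft_force: [-0.8, -0.8, -1.3]
finger_gap: 0.0231
gripper_force: 30.0
```

apply_moves(moves=[0,0,0,0,0,0.001,0.1,0,0,0,0,0,0.0005,0.1,0,0,0,0,0,0,0.1,0,0,0,0,0,0,0.1,0,0,0,0,0,0,0.1])

```text
clock: 13.42
tool_pos: [0.6209, 0.2526, 0.0901]
tcp_rot: [3.141, 0.001, 3.142]
ft_force: [-0.0, -0.0, 1.1]
finger_gap: 0.0233
gripper_force: 30.0
```

apply_moves(moves=[0,0,0,0,0,0,0.6,0,0,0,0,0,0,0.6,0,0,0,0,0,0,0.6,0,0,0,0,0,0,0.6,0,0,0,0,0,0,0.6])

```text
clock: 13.83
tool_pos: [0.6205, 0.2525, 0.0894]
tcp_rot: [3.142, -0.0, -3.142]
ft_force: [-0.1, -0.4, -0.7]
finger_gap: 0.0532
gripper_force: 0.0
```

apply_moves(moves=[0,0,0,0,0,0,0.6,0,0,0,0,0,-0.02,0.6,0,0,0,0,0,-0.03,0.6,0,0,0,0,0,-0.035,0.6,0,0,0,0,0,-0.02,0.6])

```text
clock: 14.25
tool_pos: [0.6217, 0.2529, 0.1981]
tcp_rot: [3.14, 0.004, 3.142]
ft_force: [0.9, 1.1, 0.5]
finger_gap: 0.0563
gripper_force: 0.0
```

apply_moves(moves=[0,0,0,0,0,-0.005,0.6,0,0,0,0,0,0,0.6,0,0,0,0,0,0,0.6,0,0,0,0,0,0,0.6,0,0,0,0,0,0,0.6])

```text
clock: 14.67
tool_pos: [0.6194, 0.2521, 0.1972]
tcp_rot: [-3.14, -0.004, 3.142]
ft_force: [-0.5, 1.2, -0.6]
finger_gap: 0.0563
gripper_force: 0.0
```

```bash
python3 - <<'E'
from h import *
look([("Tb lid","brass",(.620,.252),.079,.031)])
s,P=look([("Hb","brass",(.6223,.2517),.006,.043),("Tw","walnut",(.467,.062),.076,.031),("Tl","blue",(.598,-.0844),.079,.031)])
cv2.imwrite("pics/w5.png",s["color"][:,:,::-1])
E
```

```text
tcp [0.6194 0.2521 0.1972] [-3.14  -0.004  3.142]
Tb lid [0.6184 0.2527] err 0.0042
tcp [0.6196 0.2522 0.1974] [-3.141e+00 -3.000e-03 -3.142e+00]
Hb [0.6228 0.2514] err 0.0017
Tw [0.4685 0.0642] err 0.0007
Tl need at least one array to concatenate
```

View pics/w5.png

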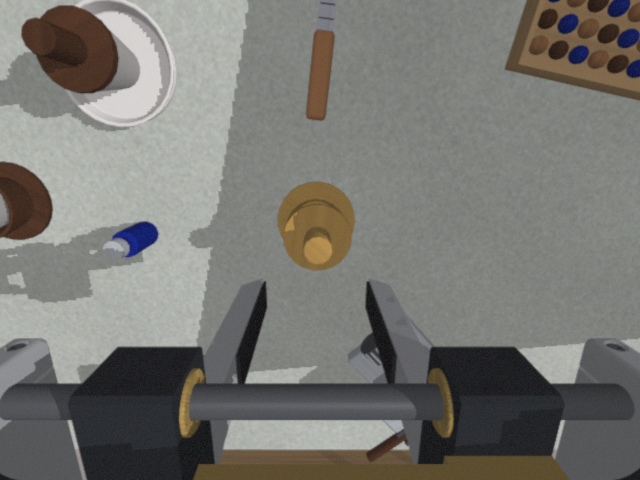

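The brass tumbler sits upright in the brass holder, with its knob at px (317,249) and lid concentric. Next is lapis.

apply_moves(moves=[0,0,0,0.002,-0.036,0,0.6,0,0,0,0.002,-0.036,0,0.6,0,0,0,0.002,-0.036,0,0.6,0,0,0,0.002,-0.036,0,0.6,0,0,0,0.002,-0.036,0,0.6])

```text
clock: 15.18
tool_pos: [0.6099, 0.0711, 0.1987]
tcp_rot: [-3.142, -0.001, -3.141]
ft_force: [0.1, -0.8, 1.2]
finger_gap: 0.0566
gripper_force: 0.0
```

apply_moves(moves=[0,0,0,0.002,-0.036,0,0.6,0,0,0,0.002,-0.036,0,0.6,0,0,0,0.002,-0.036,0,0.6,0,0,0,0.002,-0.036,0,0.6,0,0,0,0.002,-0.012,0,0.6])

```text
clock: 15.6
tool_pos: [0.6, -0.0883, 0.1987]
tcp_rot: [-3.139, -0.001, 3.138]
ft_force: [0.3, 0.3, -0.0]
finger_gap: 0.0563
gripper_force: 0.0
```

apply_moves(moves=[0,0,0,0,0,0,0.6,0,0,0,0,0,0,0.6,0,0,0,0,0,0,0.6,0,0,0,0,0,0,0.6,0,0,0,0,0,0,0.6])

```text
clock: 16.02
tool_pos: [0.6006, -0.0818, 0.1994]
tcp_rot: [3.141, -0.0, -3.139]
ft_force: [-0.1, -0.1, -0.3]
finger_gap: 0.0562
gripper_force: 0.0
```

```bash
python3 - <<'E'
from h import *
for i in range(2): look([("Tl","blue",(.598,-.0844),.079,.031),("Hw","walnut",(.6005,-.0837),.006,.043),("Hl","blue",(.4947,-.2324),.006,.043)])
E
```

```text
tcp [ 0.6006 -0.0818  0.1994] [ 3.141 -0.    -3.139]
Tl [ 0.5992 -0.0819] err 0.0006
Hw [ 0.6013 -0.0826] err 0.0005
Hl [ 0.4937 -0.2342] err 0.0015
tcp [ 0.6006 -0.082   0.1995] [ 3.141  0.    -3.14 ]
Tl [ 0.599  -0.0823] err 0.0007
Hw [ 0.6014 -0.0824] err 0.0005
Hl [ 0.4933 -0.2335] err 0.0008
```

apply_moves(moves=[0,0,0,0.001,0,0.03,0.6,0,0,0,0,0,0.03,0.6,0,0,0,0,0,0.025,0.6,0,0,0,0,0,0.015,0.6,0,0,0,0,0,0.0095,0.6])

```text
clock: 16.53
tool_pos: [0.5982, -0.0825, 0.0877]
tcp_rot: [3.141, -0.003, -3.141]
ft_force: [-0.6, 0.7, 0.3]
finger_gap: 0.0563
gripper_force: 0.0
```

apply_moves(moves=[0,0,0,0,0,0,0.1,0,0,0,0,0,0,0.1,0,0,0,0,0,0,0.1,0,0,0,0,0,0,0.1,0,0,0,0,0,0,0.1])

```text
clock: 16.95
tool_pos: [0.6004, -0.0837, 0.0913]
tcp_rot: [-3.141, 0.002, -3.142]
ft_force: [0.0, 0.2, 0.8]
finger_gap: 0.0263
gripper_force: 0.2
```

apply_moves(moves=[0,0,0,0,0,0,0.1,0,0,0,0,0,0,0.1,0,0,0,0,0,0,0.1,0,0,0,0,0,0,0.1,0,0,0,0,0,0,0.1])

```text
clock: 17.37
tool_pos: [0.6003, -0.0835, 0.091]
tcp_rot: [-3.141, 0.002, 3.142]
ft_force: [0.3, 1.5, 5.6]
finger_gap: 0.0234
gripper_force: 30.0
```

apply_moves(moves=[0,0,0,0,0,-0.01,0.1,0,0,0,0,0,-0.025,0.1,0,0,0,0,0,-0.03,0.1,0,0,0,0,0,-0.03,0.1,0,0,0,0,0,-0.02,0.1])

```text
clock: 17.78
tool_pos: [0.5998, -0.0838, 0.2076]
tcp_rot: [-3.141, 0.002, 3.142]
ft_force: [1.1, 1.3, -1.8]
finger_gap: 0.0234
gripper_force: 29.9
```

apply_moves(moves=[0,0,0,0.0214,-0.0299,0,0.1,0,0,0,0.0214,-0.0299,0,0.1,0,0,0,0.0214,-0.0299,0,0.1,0,0,0,0.0214,-0.0299,0,0.1,0,0,0,0.0214,-0.0299,0,0.1])

```text
clock: 18.2
tool_pos: [0.4907, -0.2338, 0.2047]
tcp_rot: [3.141, -0.001, -3.141]
ft_force: [0.1, -1.6, -1.2]
finger_gap: 0.0234
gripper_force: 29.9
```

apply_moves(moves=[0,0,0,0,0,0,0.1,0,0,0,0,0,0,0.1,0,0,0,0,0,0,0.1,0,0,0,0,0,0,0.1,0,0,0,0,0,0,0.1])

```text
clock: 18.62
tool_pos: [0.4931, -0.2319, 0.2048]
tcp_rot: [3.141, -0.0, -3.14]
ft_force: [-0.5, -0.1, -2.3]
finger_gap: 0.0236
gripper_force: 30.0
```

```bash
python3 - <<'E'
from h import *
o=env.observe()
s,P=look([("held lid","blue",o["tool_pos"][:2]-[.001,0],o["tool_pos"][2]-.012,.031),("Hl","blue",(.4947,-.2324),.006,.043)])
cv2.imwrite("pics/w6.png",s["color"][:,:,::-1])
E
```

```text
tcp [ 0.4931 -0.2319  0.2048] [ 3.141 -0.    -3.14 ]
held lid [ 0.4926 -0.2317] err 0.0012
Hl [ 0.495  -0.2335] err 0.0011
```

View pics/w6.png

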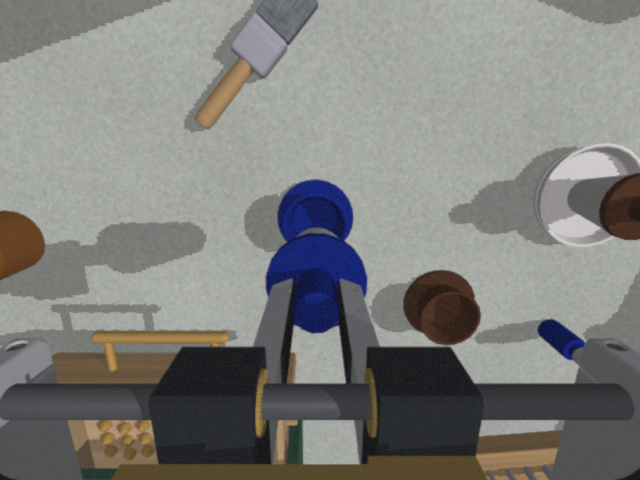

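The lapis tumbler is held upright over the lapis socket (px 315,213), so I lower it.

apply_moves(moves=[0,0,0,-0.0003,-0.0008,0.02,0.1,0,0,0,0,0,0.03,0.1,0,0,0,0,0,0.02,0.1,0,0,0,0,0,0.01,0.1,0,0,0,0,0,0.005,0.1])

```text
clock: 19.08
tool_pos: [0.4923, -0.2325, 0.1183]
tcp_rot: [3.14, -0.003, -3.14]
ft_force: [0.6, 0.1, -2.0]
finger_gap: 0.0232
gripper_force: 30.0
```

apply_moves(moves=[0,0,0,0,0,0,0.1,0,0,0,0,0,0,0.1,0,0,0,0,0,0,0.1,0,0,0,0,0,0,0.1,0,0,0,0,0,0,0.1])

```text
clock: 19.5
tool_pos: [0.4934, -0.2342, 0.121]
tcp_rot: [-3.141, 0.002, -3.142]
ft_force: [0.5, 0.3, -1.8]
finger_gap: 0.0236
gripper_force: 30.0
```

apply_moves(moves=[0,0,0,0,0.0013,0.008,0.1,0,0,0,0,0,0.008,0.1,0,0,0,0,0,0.006,0.1,0,0,0,0,0,0.004,0.1,0,0,0,0,0,0,0.1])

```text
clock: 19.92
tool_pos: [0.4918, -0.2319, 0.0924]
tcp_rot: [3.14, -0.003, 3.142]
ft_force: [-0.1, 0.1, -2.2]
finger_gap: 0.0232
gripper_force: 30.0
```

apply_moves(moves=[0,0,0,0,0,0.001,0.1,0,0,0,0,0,0.001,0.1,0,0,0,0,0,0,0.1,0,0,0,0,0,0,0.1,0,0,0,0,0,0,0.1])

```text
clock: 20.33
tool_pos: [0.493, -0.2326, 0.0922]
tcp_rot: [-3.141, 0.0, -3.142]
ft_force: [-0.8, 0.5, -0.9]
finger_gap: 0.0236
gripper_force: 30.0
```

apply_moves(moves=[0,0,0,0,0,0.001,0.1,0,0,0,0,0,0.0007,0.1,0,0,0,0,0,0,0.1,0,0,0,0,0,0,0.1,0,0,0,0,0,0,0.1])

```text
clock: 20.75
tool_pos: [0.4932, -0.2326, 0.091]
tcp_rot: [-3.141, 0.001, 3.142]
ft_force: [-0.3, 1.6, 5.1]
finger_gap: 0.0234
gripper_force: 30.0
```

apply_moves(moves=[0,0,0,0,0,0,0.6,0,0,0,0,0,0,0.6,0,0,0,0,0,0,0.6,0,0,0,0,0,0,0.6,0,0,0,0,0,0,0.6])

```text
clock: 21.17
tool_pos: [0.4927, -0.2325, 0.0899]
tcp_rot: [3.141, -0.0, -3.142]
ft_force: [0.5, 0.0, -0.0]
finger_gap: 0.0534
gripper_force: 0.0
```

apply_moves(moves=[0,0,0,0,0,0,0.6,0,0,0,0,0,-0.02,0.6,0,0,0,0,0,-0.03,0.6,0,0,0,0,0,-0.035,0.6,0,0,0,0,0,-0.02,0.6])

```text
clock: 21.58
tool_pos: [0.4939, -0.2332, 0.1984]
tcp_rot: [-3.139, 0.003, -3.141]
ft_force: [0.4, 0.2, -1.4]
finger_gap: 0.0565
gripper_force: 0.0
```

apply_moves(moves=[0,0,0,0,0,-0.005,0.6,0,0,0,0,0,0,0.6,0,0,0,0,0,0,0.6,0,0,0,0,0,0,0.6,0,0,0,0,0,0,0.6])

```text
clock: 22.0
tool_pos: [0.4918, -0.2319, 0.1983]
tcp_rot: [3.139, -0.003, 3.142]
ft_force: [0.2, 0.4, 0.2]
finger_gap: 0.0563
gripper_force: 0.0
```

```bash
python3 - <<'E'
from h import *
s,P=look([("Tl","blue",(.4925,-.2322),.079,.031),("Hw","walnut",(.6014,-.0824),.006,.043)])
cv2.imwrite("pics/w7.png",s["color"][:,:,::-1])
E
```

```text
tcp [ 0.4918 -0.2319  0.1983] [ 3.139e+00 -3.000e-03  3.142e+00]
Tl [ 0.4912 -0.2329] err 0.0015
Hw [ 0.6003 -0.0829] err 0.0039
```

View pics/w7.png

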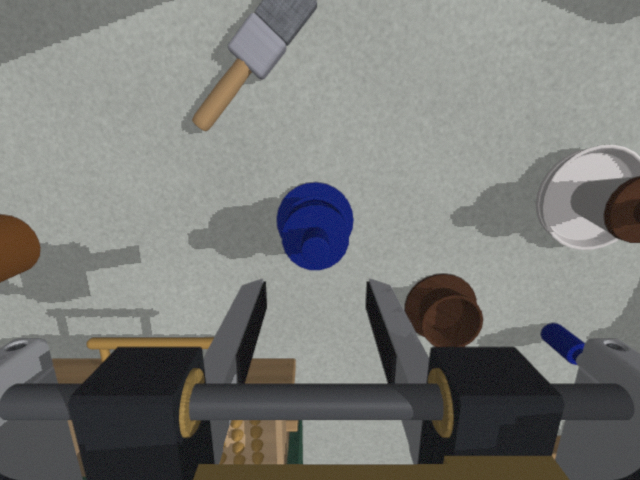

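The lapis tumbler sits concentric and upright in the lapis holder, knob at px (316,245). Next is the walnut tumbler in the dish.

apply_moves(moves=[0,0,0,0.0033,0.0369,0,0.6,0,0,0,0.0033,0.0369,0,0.6,0,0,0,0.0033,0.0369,0,0.6,0,0,0,0.0033,0.0369,0,0.6,0,0,0,0.0033,0.0369,0,0.6])

```text
clock: 22.47
tool_pos: [0.4754, -0.0465, 0.1993]
tcp_rot: [3.141, -0.002, 3.141]
ft_force: [0.8, 0.2, -0.3]
finger_gap: 0.0563
gripper_force: 0.0
```

apply_moves(moves=[0,0,0,0.0033,0.0369,0,0.6,0,0,0,0.0033,0.0369,0,0.6,0,0,0,0.0033,0.0369,0,0.6,0,0,0,0,0,0,0.6,0,0,0,0,0,0,0.6])

```text
clock: 22.88
tool_pos: [0.4657, 0.0642, 0.1996]
tcp_rot: [-3.141, -0.001, -3.137]
ft_force: [-0.8, -0.5, 0.2]
finger_gap: 0.0565
gripper_force: 0.0
```

apply_moves(moves=[0,0,0,0,0,0,0.6,0,0,0,0,0,0,0.6,0,0,0,0,0,0,0.6,0,0,0,0,0,0,0.6,0,0,0,0,0,0,0.6])

```text
clock: 23.3
tool_pos: [0.4666, 0.0617, 0.2002]
tcp_rot: [-3.142, -0.0, 3.14]
ft_force: [0.7, 0.8, 0.0]
finger_gap: 0.0562
gripper_force: 0.0
```

```bash
python3 - <<'E'
from h import *
look([("Tw","walnut",(.4665,.0625),.076,.031),("Hw","walnut",(.6014,-.0824),.006,.043)])
E
```

```text
tcp [0.4666 0.0617 0.2002] [-3.142 -0.     3.14 ]
Tw [0.4674 0.0606] err 0.0009
Hw [ 0.5999 -0.0816] err 0.0007
```

apply_moves(moves=[0,0,0,-0.002,0,0.03,0.6,0,0,0,0,0,0.03,0.6,0,0,0,0,0,0.025,0.6,0,0,0,0,0,0.018,0.6,0,0,0,0,0,0.0105,0.6])

```text
clock: 23.77
tool_pos: [0.4669, 0.0623, 0.0846]
tcp_rot: [3.142, -0.004, 3.141]
ft_force: [-0.9, -0.4, 0.3]
finger_gap: 0.0564
gripper_force: 0.0
```

apply_moves(moves=[0,0,0,0,0,0,0.1,0,0,0,0,0,0,0.1,0,0,0,0,0,0,0.1,0,0,0,0,0,0,0.1,0,0,0,0,0,0,0.1])

```text
clock: 24.18
tool_pos: [0.4693, 0.0626, 0.0878]
tcp_rot: [3.142, 0.002, 3.142]
ft_force: [0.6, 0.2, -0.6]
finger_gap: 0.0265
gripper_force: 0.0
```

apply_moves(moves=[0,0,0,0,0,0,0.1,0,0,0,0,0,0,0.1,0,0,0,0,0,0,0.1,0,0,0,0,0,0,0.1,0,0,0,0,0,0,0.1])

```text
clock: 24.6
tool_pos: [0.4692, 0.0626, 0.0876]
tcp_rot: [-3.141, 0.002, -3.141]
ft_force: [-0.2, -0.5, 5.5]
finger_gap: 0.0234
gripper_force: 30.0
```

apply_moves(moves=[0,0,0,0,0,-0.01,0.1,0,0,0,0,0,-0.025,0.1,0,0,0,0,0,-0.03,0.1,0,0,0,0,0,-0.03,0.1,0,0,0,0,0,-0.023,0.1])

```text
clock: 25.02
tool_pos: [0.4685, 0.0628, 0.2065]
tcp_rot: [3.141, 0.001, -3.142]
ft_force: [-0.2, -0.1, -1.5]
finger_gap: 0.0233
gripper_force: 30.0
```

apply_moves(moves=[0,0,0,-0.0263,-0.0292,0,0.1,0,0,0,-0.0263,-0.0292,0,0.1,0,0,0,-0.0263,-0.0292,0,0.1,0,0,0,-0.0263,-0.0292,0,0.1,0,0,0,-0.0263,-0.0292,0,0.1])

```text
clock: 25.43
tool_pos: [0.6004, -0.0845, 0.2041]
tcp_rot: [3.141, -0.001, -3.141]
ft_force: [-0.1, 0.9, -1.1]
finger_gap: 0.0235
gripper_force: 30.0
```

apply_moves(moves=[0,0,0,0,0,0,0.1,0,0,0,0,0,0,0.1,0,0,0,0,0,0,0.1,0,0,0,0,0,0,0.1,0,0,0,0,0,0,0.1])

```text
clock: 25.85
tool_pos: [0.5989, -0.0821, 0.2049]
tcp_rot: [3.141, -0.001, -3.14]
ft_force: [-0.4, 0.5, -0.9]
finger_gap: 0.0232
gripper_force: 30.0
```

```bash
python3 - <<'E'
from h import *
o=env.observe()
s,P=look([("held lid","walnut",o["tool_pos"][:2]-[.001,0],o["tool_pos"][2]-.012,.031),("Hw","walnut",(.6012,-.0824),.006,.043)])
cv2.imwrite("pics/w8.png",s["color"][:,:,::-1])
E
```

```text
tcp [ 0.5989 -0.0821  0.2049] [ 3.141e+00 -1.000e-03 -3.140e+00]
held lid [ 0.5972 -0.0822] err 0.0016
Hw [ 0.6015 -0.0829] err 0.0015
```

View pics/w8.png

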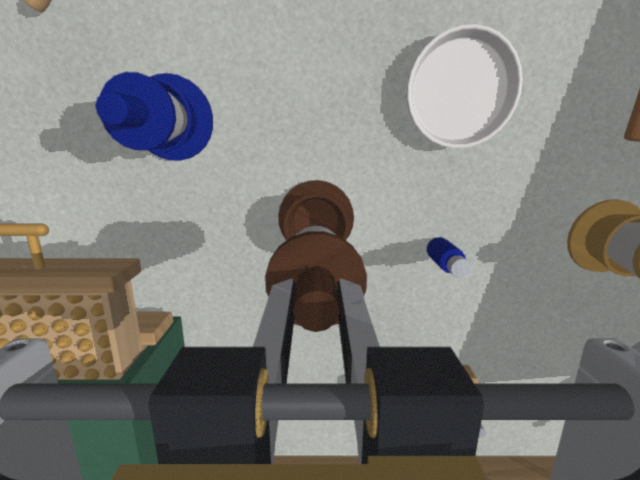

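The walnut tumbler is held upright over the walnut socket (px 316,213), and the vial is undisturbed. I lower it.

apply_moves(moves=[0,0,0,-0.0018,-0.0008,0.02,0.1,0,0,0,0,0,0.03,0.1,0,0,0,0,0,0.02,0.1,0,0,0,0,0,0.01,0.1,0,0,0,0,0,0.005,0.1])

```text
clock: 26.32
tool_pos: [0.6004, -0.0832, 0.1184]
tcp_rot: [3.141, -0.003, -3.141]
ft_force: [0.7, 0.2, -0.3]
finger_gap: 0.0236
gripper_force: 30.0
```

apply_moves(moves=[0,0,0,0,0,0,0.1,0,0,0,0,0,0,0.1,0,0,0,0,0,0,0.1,0,0,0,0,0,0,0.1,0,0,0,0,0,0,0.1])

```text
clock: 26.73
tool_pos: [0.6024, -0.0843, 0.1209]
tcp_rot: [-3.141, 0.002, -3.142]
ft_force: [-0.9, -0.3, -0.7]
finger_gap: 0.0233
gripper_force: 30.0
```

apply_moves(moves=[0,0,0,0.001,0.001,0.008,0.1,0,0,0,0,0,0.008,0.1,0,0,0,0,0,0.006,0.1,0,0,0,0,0,0.004,0.1,0,0,0,0,0,0,0.1])

```text
clock: 27.15
tool_pos: [0.5997, -0.0829, 0.0921]
tcp_rot: [3.141, -0.003, 3.142]
ft_force: [0.3, -0.9, -1.3]
finger_gap: 0.0233
gripper_force: 30.0
```

apply_moves(moves=[0,0,0,0,0,0.001,0.1,0,0,0,0,0,0.001,0.1,0,0,0,0,0,0,0.1,0,0,0,0,0,0,0.1,0,0,0,0,0,0,0.1])

```text
clock: 27.57
tool_pos: [0.6009, -0.0832, 0.092]
tcp_rot: [-3.142, 0.001, 3.142]
ft_force: [-0.1, -0.4, -2.2]
finger_gap: 0.0234
gripper_force: 30.0
```

apply_moves(moves=[0,0,0,0,0,0.001,0.1,0,0,0,0,0,0.0007,0.1,0,0,0,0,0,0,0.1,0,0,0,0,0,0,0.1,0,0,0,0,0,0,0.1])

```text
clock: 27.98
tool_pos: [0.601, -0.0832, 0.0907]
tcp_rot: [-3.141, 0.001, 3.142]
ft_force: [-0.7, 0.0, 4.0]
finger_gap: 0.0232
gripper_force: 30.0
```

apply_moves(moves=[0,0,0,0,0,0,0.6,0,0,0,0,0,0,0.6,0,0,0,0,0,0,0.6,0,0,0,0,0,0,0.6,0,0,0,0,0,0,0.6])

```text
clock: 28.4
tool_pos: [0.6006, -0.0831, 0.0898]
tcp_rot: [3.141, -0.0, 3.142]
ft_force: [-0.7, -0.4, -0.2]
finger_gap: 0.0532
gripper_force: 0.0
```

apply_moves(moves=[0,0,0,0,0,0,0.6,0,0,0,0,0,-0.02,0.6,0,0,0,0,0,-0.03,0.6,0,0,0,0,0,-0.035,0.6,0,0,0,0,0,-0.02,0.6])

```text
clock: 28.82
tool_pos: [0.6019, -0.0834, 0.1984]
tcp_rot: [-3.141, 0.004, -3.142]
ft_force: [1.3, -0.1, 0.2]
finger_gap: 0.0562
gripper_force: 0.0
```

apply_moves(moves=[0,0,0,0,0,-0.005,0.6,0,0,0,0,0,0,0.6,0,0,0,0,0,0,0.6,0,0,0,0,0,0,0.6,0,0,0,0,0,0,0.6])

```text
clock: 29.23
tool_pos: [0.5996, -0.0828, 0.1979]
tcp_rot: [3.14, -0.004, 3.142]
ft_force: [0.0, -0.1, -0.3]
finger_gap: 0.0566
gripper_force: 0.0
```

```bash
python3 - <<'E'
from h import *
s,P=look([("Tw","walnut",(.599,-.083),.079,.031)])
t=env.snapshot("scene")["color"]
cv2.imwrite("pics/fin.png",np.hstack([s["color"][120:360,220:620],t[100:400,200:600][:240]])[:,:,::-1])
E
```

```text
tcp [ 0.5996 -0.0828  0.1979] [ 3.14  -0.004  3.142]
Tw [ 0.5901 -0.0846] err 0.0029
```

View pics/fin.png

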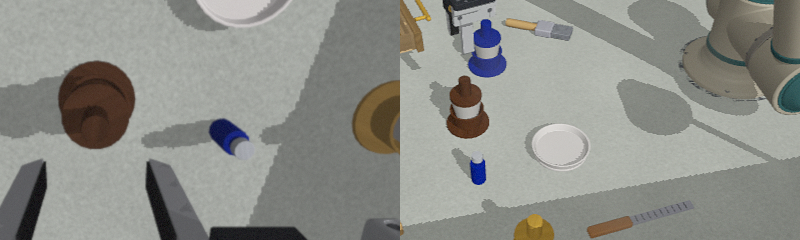

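All three tumblers are upright in their matching holders: the walnut knob is at px (315,245) in the wrist view, as the others were when seated. The dish is empty, and the vial and file have not moved.

```bash
python3 -c "
from cell import env
print(env.close_job())"
```

```text
the job is handed in; nothing more can be done
None
```

I handed the job in at about 29 s: all three tumblers stand upright and released in the holders matching their lids, after the walnut one was first parked in the dish, and the vial and file look undisturbed; no verdict was shown.

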